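# Draw the hand scanner from its stand and hold it on a tub's price label

## Robot

A 6-joint arm with a two-finger parallel gripper is mounted at the origin on the work surface. World frame = base frame: x ahead of the robot, y to its left, z up, the work surface at z = 0. Lengths are in m, angles in rad, forces in N, time in s.
With the tool pointing down it reaches from about 0.325 to 0.775 m from the base axis. Payload 9.3 kg.
Tool frame: the origin (TCP) lies at the very end of the fingers, on their centre line; the grasp point (between the pads) lies 19 mm behind it; z points along the fingers, y is the line along which they close (so a half turn about z gives the same grasp; the last joint's range is limited). The gripper opens to 85 mm and grips with 20 to 120 N. Pads are 22 mm wide; open, the fingers measure 114 mm over their backs; the gripper's body (76 mm by 85 mm) begins 54 mm behind the grasp point. The pads swing forward as they close: fully open they stand 13 mm farther back than shut.
Start: joints at [1.188, 0.259, 0.021, 1.334, 0, 1.418], TCP at [0.125, 0.536, 0.231] pointing down, gripper open.
Joint ranges: [-3.04, 3.04], [-0.91, 1.82], [-1.04, 1.36], [-1.92, 1.95], [-1.52, 1.45], [-3.14, 3.14]. Speed limits (rad/s): [2.22, 2.22, 2.79, 3.14, 3.14, 3.14].

## Interface

Orientations are given as [roll, pitch, yaw] about the fixed x, y, z axes, in that order (R = Rz(yaw) Ry(pitch) Rx(roll)).
In Python, from workcell import r gives the robot as it stands.
- The arm moves only by the tool apply_moves, never from a script. Its argument "steps" is a list of rows, each an object with "twist": the turn, a rotation vector about the tool's x, y, z in rad, a list of three; "delta_pos": the shift along the tool's x, y, z in cm, a list of three; "fingers": the opening, from 0 (shut) to 1 (fully open). A call has 1 to 12 rows; each row is the pose to reach, as a shift and turn from the pose commanded when the call began, along the tool's axes at that moment; what a row does not reach only later rows make up. A row lasts 1/8 s, in which the tool goes at most 62.5 mm and 10.7 degrees, less where a joint would pass 70% of its speed; a pose out of reach is approached as far as the arm can. A call with a gripper value outside its range is refused whole. The fingers move at their own pace and stop on an object; "newtons" is the grip in N (left out, the last holds). Time passes only in rows, so rows that repeat a pose let the fingers close. It gives the time, the measured TCP pose, the force, the opening and the grip force at its end, in the units of the state.
- r.state(): the state, without advancing time (a new reading comes with each control period).
- r.capture(name): name is "scene" or "top"; returns the picture (480x640x3 uint8, red, green, blue); there is no depth.
- r.get_calibration(name): a dict with "fx", "fy", "cx", "cy" (pixels), "eye" and "orientation" of the camera in the world. Camera axes: x right, y down, z forward; pixel columns grow to the right and rows downward; lengths in m; the calibration is good to about 2 mm. A picture is of the moment at which its call begins. get_calibration takes no time and is no camera call.
- r.hand_in(): hands the job in; it is judged then, once.
The state is a dict: "t": time; "q": joint angles; "qvel": joint speeds; "effort": joint torques, N m; "eef_pos": TCP position; "tool_rot": TCP orientation; "contact_force": force on the tool from outside, world axes, zero at the start; "ft_torque": the same for the moment, N m; "width": finger opening in m; "finger_force": force on a finger pad.
Only numpy, scipy, OpenCV 4.12 (cv2) and the standard library are available. Lean on these libraries where they do the work, as an engineer would, in place of code of your own. Each camera call takes 0.05 s, during which the arm holds its last target. There are 200 camera calls.

## Task

Draw the hand scanner up out of its charging stand, turn its nose down and hold it still about a hand's breadth above the round tub, aimed at the middle of the price label on the lid so that it can read it. Finish while still holding the scanner there in the air, touching nothing but the gripper; the packs and the label roll stay where they stand.

Things in the scene. Friction and masses are not known exactly. Their poses are not given: they have to be found in the camera images.
- scanner: Cordless hand scanner, pistol-shaped, grey head on a black grip, some 0.22 kg, loose in the stand with no catch. Origin: centre of the grip's foot; z up along the grip, nose to -x, y across. Grip 36 (x) by 30 (y) mm, 126 long. At the start it stands upright, nose towards the robot (yaw within 0.5 rad of 0). It reads by itself: no trigger to pull. Centre of mass about 100 mm above the origin.
- scanner_head (a point): Where the head's axis crosses the grip's, 144 mm above the scanner's origin; the place to take it. The axis droops 20 degrees towards the nose. Rear of the head: flat parallel sides 48 mm apart (y), 44 mm tall, from 38 mm behind to 26 mm before this point; nothing wider below it but the stand. Ahead, to 78 mm, the nose is 62 mm wide, 50 tall. Axes as the scanner's.
- scanner_window (a point): Centre of the reading window on the end of the nose; in the scanner's frame at x -73.3, y 0, z 117.3 mm. This point's own z axis is the line of sight, out of the window: (-0.940, 0, -0.342) in the scanner's frame, so at the start it points 20 degrees below level towards the robot. Its y axis is the scanner's y.
- stand: Black charging stand, fixed to the counter, same yaw and centre as the scanner at the start. Base plate 120 (x) by 96 (y) by 15 mm; on it an upright socket 63 by 57 mm, rim 60 mm above the counter. Its pocket, 39 by 33 mm (1.5 mm play each side of the grip), is 45 mm deep, floor 15 mm above the counter, where the scanner's foot stands. Origin: centre of the underside, z up.
- tub: The round tub: black base, clear lid, 118 mm across and 66 mm high, 0.24 kg, loose on the counter. The only round pack. Origin: centre of the underside.
- tub_label (a point): Centre of the white price label with black bars lying flat in the middle of the tub's lid, 66.5 mm above the counter; the label is 50 by 60 mm; z is up, square to the label.
- tray: Bystander: oblong food pack, black base, clear lid with a like label, 140 by 100 mm, 50 mm high. Origin: centre of the underside.
- cup: Bystander: square food pack, black base, clear lid with a like label, 88 by 88 mm, 62 mm high. Origin: centre of the underside.
- label_roll: Bystander: roll of white labels standing on its end, 90 mm across, 56 mm high, with a 39 mm hole. Origin: centre of the underside.
Not all that is in view belongs to the job. Leave any red look-alike of the stand alone.

How it is judged:
On the way:
1. the scanner's foot is drawn up out of the stand, at least 10 mm above the socket's rim, in the fingers (z of scanner in the frame of stand above 0.07 m and contact force between the fingers and scanner above 1 N), for 0.1 s.
At the end, for the whole second after the job is handed in: Scanner held still in the fingers, foot over 80 mm above the counter, touching nothing else; its line of sight passes within 25 mm of the label's centre, is within 40 degrees of square to it, and the window is 50 to 200 mm away. Packs and label roll within 15 mm of their start and the tub upright (z of tub_label in the frame of scanner_window between 0.05 and 0.2 m and x of tub_label in the frame of scanner_window between -0.025 and 0.025 m and y of tub_label in the frame of scanner_window between -0.025 and 0.025 m and angle between the z axis of scanner_window and the z axis of tub_label, either way round below 0.7 rad and contact force between the fingers and scanner above 1 N and height (world z) of scanner above 0.08 m and linear speed of scanner below 0.02 m/s and angular speed of scanner below 0.1 rad/s and contact force between scanner and stand below 0.2 N and contact force between scanner and tub below 0.2 N and contact force between scanner and tray below 0.2 N and contact force between scanner and cup below 0.2 N and contact force between scanner and label_roll below 0.2 N and angle between tub's own z axis and vertical below 0.1 rad and distance of each of tub, tray, cup, label_roll from where it was at the start of the episode below 0.015 m); the arm keeps its last pose, push and grip.
It fails at once if a pack or the label roll is shifted by 15 mm or more (distance of any of tub, tray, cup, label_roll from where it was at the start of the episode above 0.015 m).
It also fails if it takes over 35 s, if anything falls off the work surface, if the arm or the gripper's body presses on something with over 40 N, if the wrist force passes 120 N, or if a joint passes its speed limit or range.

## Working session

There is one attempt and no reset: what is moved stays moved. The work goes in short steps, Python scripts to look and compute and a tool call to move; the robot and the scene stay as the last step left them, time stands still between calls to the robot, and variables do not carry over. Pictures are saved under pics/ and viewed, at most 10 in all, crops included, and the job is handed in when it is done.

Besides the shell and the picture viewer there is one more tool, called after ">>>" by a JSON object that holds its "op" and its "data", one argument or row to a line. apply_moves: Moves the arm, as the interface text tells. Its arguments: {"type":"object","properties":{"steps":{"type":"array"},"newtons":{"type":"number"}},"required":["steps"]}

```bash
mkdir -p pics; ls; python3 - <<'E'
from workcell import r
import cv2
for n in("scene","top"):
    cv2.imwrite(f"pics/{n}0.png",r.capture(n)[:,:,::-1]); print(n,r.get_calibration(n))
print(r.state())
E
```

```text
pics
scene {'fx': 481.82639575117463, 'fy': 481.82639575117463, 'cx': 313.33111850332546, 'cy': 247.25050501996762, 'eye': array([ 0.8523116 , -0.49090056,  0.96544799]), 'orientation': array([-2.56111669, -0.01540645,  0.539748  ])}
top {'fx': 502.52974393579785, 'fy': 502.52974393579785, 'cx': 324.2265996798889, 'cy': 237.95247172719564, 'eye': array([5.26836734e-01, 8.34985253e-04, 1.04256020e+00]), 'orientation': array([-3.0796783 , -0.01034502, -1.55644676])}
{'t': 0.1, 'q': array([ 1.18840011e+00,  2.59151187e-01,  2.08669640e-02,  1.33369259e+00,
       -1.55822438e-05,  1.41820670e+00]), 'qvel': array([ 0.0009451 , -0.00049111,  0.00060244, -0.00113304, -0.0007327 ,
       -0.00155185]), 'effort': array([ 5.87170129e-03, -5.56693411e+01,  3.45071304e+01,  1.16433034e-02,
       -9.89916134e-05, -1.96450600e-05]), 'eef_pos': array([0.12519918, 0.53532009, 0.23072985]), 'tool_rot': array([-3.14042352e+00, -1.64029908e-04,  2.91178598e+00]), 'contact_force': array([-0.62109284,  0.20211872,  0.07424595]), 'ft_torque': array([0.0157737 , 0.02087879, 0.01248563]), 'finger_force': 0.0, 'width': 0.08524725674443993}
```

View pics/scene0.png

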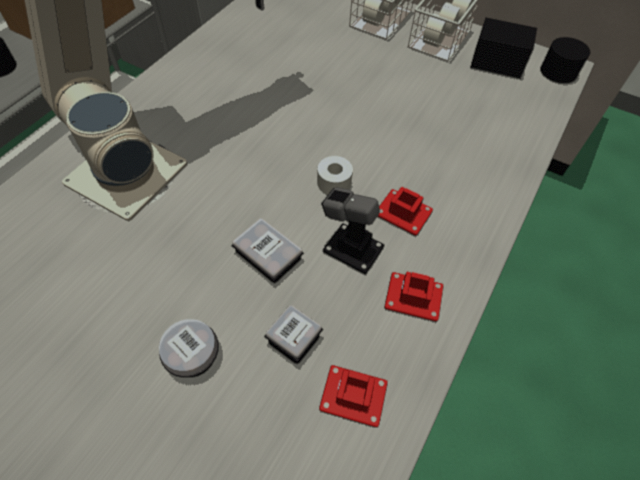

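View pics/top0.png

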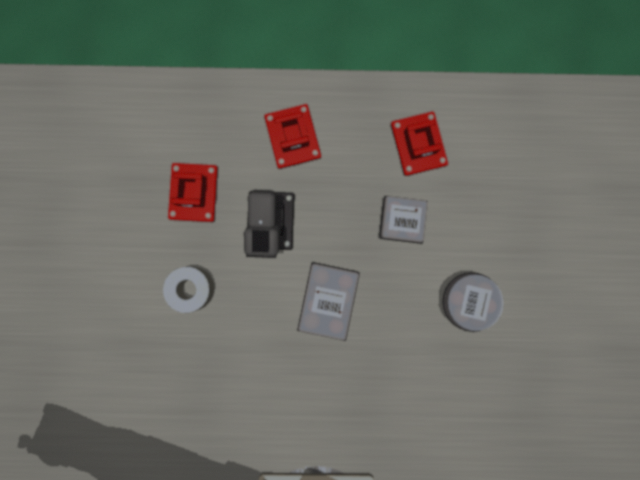

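The scanner stands in the black stand: top view (262,222), scene (352,210). Candidates for the stand:
- Black stand with the scanner: top (275,220). This is the one, by its colour and the scanner in it.
- Red look-alikes: top (193,192), (292,137) and (420,143). I leave these alone.

Candidates for the target pack:
- Round tub: top (474,302), scene (188,347). This is the only round pack.
- Tray: top (329,301).
- Cup: top (404,219).
- Label roll: top (186,289). It is round but white.

Next is a close crop to check.

```bash
python3 - <<'E'
import cv2, numpy as np
t=cv2.imread("pics/top0.png"); s=cv2.imread("pics/scene0.png")
a=cv2.resize(t[170:270,230:310],None,fx=5,fy=5,interpolation=cv2.INTER_CUBIC)   # 400x500
b=cv2.resize(s[180:280,310:390],None,fx=5,fy=5,interpolation=cv2.INTER_CUBIC)
a=cv2.convertScaleAbs(a,alpha=1.8);b=cv2.convertScaleAbs(b,alpha=1.8)
cv2.imwrite("pics/c1.png",np.hstack([a,b]))
a=cv2.resize(t[262:342,434:514],None,fx=5,fy=5,interpolation=cv2.INTER_CUBIC)
b=cv2.resize(s[308:388,148:228],None,fx=5,fy=5,interpolation=cv2.INTER_CUBIC)
cv2.imwrite("pics/c2.png",np.hstack([a,b]))
E
```

```text
(no output)
```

View pics/c1.png

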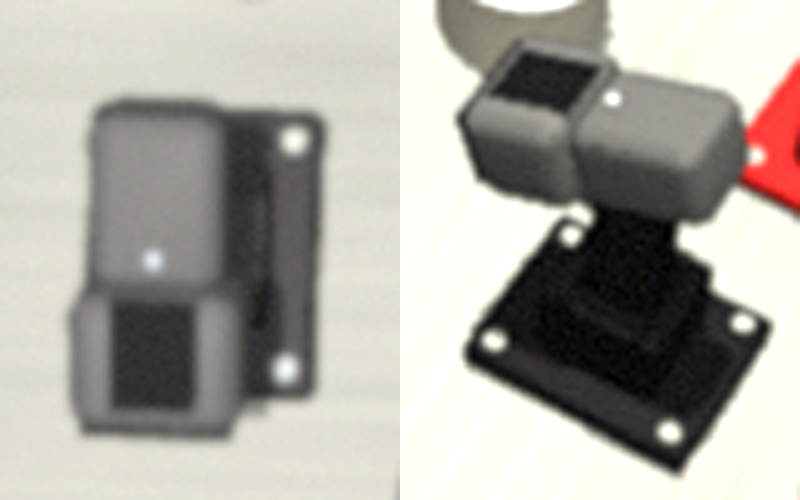

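View pics/c2.png

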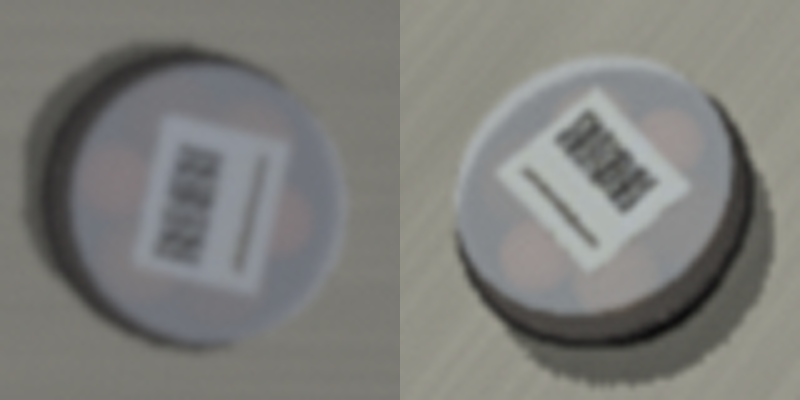

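The crops confirm the black stand, with screws at scene (343.6,226.6), (328.4,247.8), (378,244.2) and (363.8,266). The tub's label centre is at top (476.1,302.6) and scene (186.1,343.6).

```bash
cat > h.py <<'E'
import numpy as np
from workcell import r
from scipy.spatial.transform import Rotation as R
def ray(n,p):
    c=r.get_calibration(n)
    return c['eye'],R.from_euler('xyz',c['orientation']).apply([(p[0]-c['cx'])/c['fx'],(p[1]-c['cy'])/c['fy'],1])
def onz(n,p,z):
    e,d=ray(n,p); return e+d*(z-e[2])/d[2]
def tri(a,b):
    A=np.zeros((3,3));v=np.zeros(3)
    for n,p in(("top",a),("scene",b)):
        e,d=ray(n,p);d=d/np.linalg.norm(d);P=np.eye(3)-np.outer(d,d);A+=P;v+=P@e
    return np.linalg.solve(A,v)
E
python3 - <<'E'
from h import *
np.set_printoptions(precision=4,suppress=True)
print("label",onz("top",(476.1,302.6),.0665),onz("scene",(186.1,343.6),.0665),tri((476.1,302.6),(186.1,343.6)))
S=[onz("scene",p,.0155) for p in((343.6,226.6),(328.4,247.8),(378,244.2),(363.8,266))]
print("screws scene",*S,"mean",np.mean(S,0))
T=[onz("top",p,.0155) for p in((288.4,197.8),(286.8,243.6))]; print("top",*T)
# head rear top-view edges: left (95,120)-(92,275), right (222,120)-(222,275)
f=lambda u,v:(230+u/5-.4,170+v/5-.4)
for z in(.155,.165): print([onz("top",f(*p),z)[:2] for p in((95,120),(92,270),(224,120),(223,270),(152,261))])
print("LED",tri(f(152,261),(310+212/5-.4,180+98/5-.4)))
print("nose end",[onz("top",f(*p),.12)[:2] for p in((82,430),(230,435))])
E
```

```text
label [ 0.4665 -0.3043  0.0665] [ 0.4644 -0.3027  0.0665] [ 0.4664 -0.3033  0.0704]
screws scene [0.5765 0.141  0.0155] [0.5757 0.0684 0.0155] [0.6711 0.1388 0.0155] [0.6703 0.0676 0.0155] mean [0.6234 0.1039 0.0155]
top [0.6723 0.066  0.0155] [0.5779 0.0675 0.0155]
[array([0.6589, 0.1279]), array([0.6054, 0.1277]), array([0.6596, 0.0821]), array([0.6061, 0.0814]), array([0.6089, 0.1066])]
[array([0.6574, 0.1265]), array([0.6045, 0.1263]), array([0.6581, 0.0812]), array([0.6052, 0.0805]), array([0.608 , 0.1054])]
LED [0.6058 0.1031 0.18  ]
nose end [array([0.5496, 0.135 ]), array([0.5486, 0.0808])]
```

```bash
cat >> h.py <<'E'
def plan(p,rpy):
    "shift (cm) and rotvec in present tool axes"
    s=r.state();T=R.from_euler('xyz',s['tool_rot']); G=R.from_euler('xyz',rpy)
    print("dpos cm",np.round(T.inv().apply(np.array(p)-s['eef_pos'])*100,2),"twist",np.round((T.inv()*G).as_rotvec(),4))
E
python3 -c "
from h import *
plan([.625,.1035,.24],[np.pi,0,np.pi-.012])"
```

```text
dpos cm [-58.5  -30.66  -0.9 ] twist [-0.0011 -0.0003 -0.2178]
```

>>> {"op": "apply_moves", "data": {
  "steps": [
    {"delta_pos":[-5,-2.6,-0.5],"twist":[0,0,-0.05],"fingers":1},
    {"delta_pos":[-10,-5.2,-0.9],"twist":[0,0,-0.1],"fingers":1},
    {"delta_pos":[-15,-7.9,-0.9],"twist":[0,0,-0.15],"fingers":1},
    {"delta_pos":[-20,-10.5,-0.9],"twist":[0,0,-0.218],"fingers":1},
    {"delta_pos":[-25,-13.1,-0.9],"twist":[0,0,-0.218],"fingers":1},
    {"delta_pos":[-30,-15.7,-0.9],"twist":[0,0,-0.218],"fingers":1},
    {"delta_pos":[-35,-18.3,-0.9],"twist":[0,0,-0.218],"fingers":1},
    {"delta_pos":[-40,-21,-0.9],"twist":[0,0,-0.218],"fingers":1},
    {"delta_pos":[-45,-23.6,-0.9],"twist":[0,0,-0.218],"fingers":1},
    {"delta_pos":[-50,-26.2,-0.9],"twist":[0,0,-0.218],"fingers":1},
    {"delta_pos":[-55,-28.8,-0.9],"twist":[0,0,-0.218],"fingers":1},
    {"delta_pos":[-58.5,-30.66,-0.9],"twist":[0,0,-0.218],"fingers":1}
  ]
}}

```text
t: 1.6
eef_pos: [0.6265, 0.1018, 0.2394]
tool_rot: [-3.142, -0.001, 3.128]
contact_force: [0.2, 0.8, -0.2]
width: 0.0856
finger_force: 0.0
```

>>> {"op": "apply_moves", "data": {
  "steps": [
    {"delta_pos":[0,0,0],"twist":[0,0,0],"fingers":1},
    {"delta_pos":[0,0,0],"twist":[0,0,0],"fingers":1}
  ]
}}

```text
t: 1.85
eef_pos: [0.6246, 0.104, 0.2398]
tool_rot: [3.141, -0.001, 3.13]
contact_force: [-0.3, -0.5, -0.7]
width: 0.0854
finger_force: 0.0
```

```bash
python3 -c "
from h import *
import cv2
print(r.state())
plan([.625,.1035,.139],[np.pi,0,np.pi-.012])
t=r.capture('top')[:,:,::-1];s=r.capture('scene')[:,:,::-1]
f=lambda i:cv2.convertScaleAbs(cv2.resize(i,(400,500),interpolation=cv2.INTER_CUBIC),alpha=1.6)
cv2.imwrite('pics/g1.png',np.hstack([f(t[170:270,230:310]),f(s[130:280,290:410])]))"
```

```text
{'t': 1.85, 'q': array([3.23961281e-02, 4.03854340e-01, 2.57866208e-01, 1.42601986e+00,
       2.39785929e-04, 4.44034986e-02]), 'qvel': array([ 0.01973213, -0.01954554, -0.00610001,  0.00025199,  0.00129645,
       -0.0010261 ]), 'effort': array([-1.36813894e+00, -6.57786584e+01,  3.50556493e+01, -8.98772059e-02,
       -5.12492575e-02, -1.95323367e-02]), 'eef_pos': array([0.62457574, 0.10395551, 0.23981549]), 'tool_rot': array([ 3.14140689e+00, -1.22111222e-03,  3.12958525e+00]), 'contact_force': array([-0.26734198, -0.51948858, -0.7129347 ]), 'ft_torque': array([ 0.01159274, -0.03736018,  0.02783308]), 'finger_force': 0.0, 'width': 0.08540404666390802}
dpos cm [-0.06 -0.05 10.08] twist [ 0.0002 -0.0012 -0.    ]
```

View pics/g1.png

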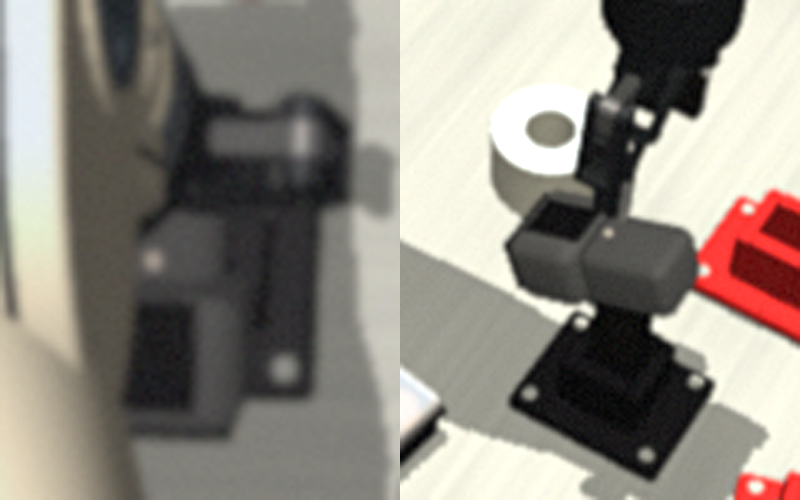

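The gripper is open above the rear of the head, with the fingers at crop (610,150) and the head at (640,260). The far finger is hidden, but the measured pose agrees with the plan. Descending and closing.

>>> {"op": "apply_moves", "data": {
  "steps": [
    {"delta_pos":[0,0,3],"twist":[0,0,0],"fingers":1},
    {"delta_pos":[0,0,6],"twist":[0,0,0],"fingers":1},
    {"delta_pos":[0,0,8.5],"twist":[0,0,0],"fingers":1},
    {"delta_pos":[0,0,10],"twist":[0,0,0],"fingers":1},
    {"delta_pos":[0,0,10],"twist":[0,0,0],"fingers":1},
    {"delta_pos":[0,0,10],"twist":[0,0,0],"fingers":0.6},
    {"delta_pos":[0,0,10],"twist":[0,0,0],"fingers":0.4},
    {"delta_pos":[0,0,10],"twist":[0,0,0],"fingers":0.2},
    {"delta_pos":[0,0,10],"twist":[0,0,0],"fingers":0.2},
    {"delta_pos":[0,0,10],"twist":[0,0,0],"fingers":0.2},
    {"delta_pos":[0,0,10],"twist":[0,0,0],"fingers":0.2},
    {"delta_pos":[0,0,10],"twist":[0,0,0],"fingers":0.2}
  ],
  "newtons": 70
}}

```text
t: 3.45
eef_pos: [0.6258, 0.1036, 0.1416]
tool_rot: [-3.141, 0.002, 3.13]
contact_force: [0.6, -1.2, 6.2]
width: 0.0476
finger_force: 72.5
```

>>> {"op": "apply_moves", "data": {
  "steps": [
    {"delta_pos":[0,0,-1],"twist":[0,0,0],"fingers":0.2},
    {"delta_pos":[0,0,-2],"twist":[0,0,0],"fingers":0.2},
    {"delta_pos":[0,0,-3],"twist":[0,0,0],"fingers":0.2},
    {"delta_pos":[0,0,-4],"twist":[0,0,0],"fingers":0.2},
    {"delta_pos":[0,0,-5.5],"twist":[0,0,0],"fingers":0.2},
    {"delta_pos":[0,0,-7],"twist":[0,0,0],"fingers":0.2},
    {"delta_pos":[0,0,-9],"twist":[0,0,0],"fingers":0.2},
    {"delta_pos":[0,0,-12],"twist":[0,0,0],"fingers":0.2},
    {"delta_pos":[0,0,-14],"twist":[0,0,0],"fingers":0.2},
    {"delta_pos":[0,0,-16],"twist":[0,0,0],"fingers":0.2},
    {"delta_pos":[0,0,-16],"twist":[0,0,0],"fingers":0.2}
  ]
}}

```text
t: 4.82
eef_pos: [0.6255, 0.1038, 0.3023]
tool_rot: [3.141, 0.003, 3.13]
contact_force: [0.4, 0.5, -3.1]
width: 0.0472
finger_force: 72.0
```

```bash
python3 -c "
from h import *
import cv2
print(r.state())
s=r.capture('scene')[:,:,::-1]
cv2.imwrite('pics/g2.png',cv2.convertScaleAbs(cv2.resize(s[80:290,260:440],None,fx=2.8,fy=2.8,interpolation=cv2.INTER_CUBIC),alpha=1.6))"
```

```text
{'t': 4.825, 'q': array([3.21699407e-02, 4.03007557e-01, 4.13027722e-01, 1.57755458e+00,
       1.95308820e-05, 4.39432081e-02]), 'qvel': array([-1.18371939e-04,  1.48285387e-02, -5.96740780e-02, -3.49730831e-02,
        5.33903970e-05, -7.20725150e-04]), 'effort': array([-3.92093242e-02, -6.93359041e+01,  3.68879306e+01,  7.28244726e-01,
       -5.79269792e-03,  8.60379203e-06]), 'eef_pos': array([0.62553771, 0.10377949, 0.30225673]), 'tool_rot': array([3.14142985, 0.00325791, 3.12981915]), 'contact_force': array([ 0.40711137,  0.5080786 , -3.09336613]), 'ft_torque': array([-0.0117225 , -0.05031865, -0.02870032]), 'finger_force': 72.039874792099, 'width': 0.047231686612857676}
```

View pics/g2.png

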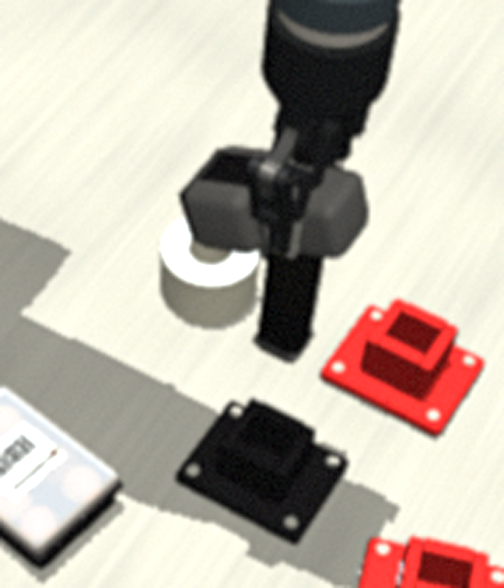

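The scanner is out of the stand and hangs upright in the fingers; its foot is at crop (285,345), clear of the stand at (265,450). Now working out the reading pose.

```bash
cat >> h.py <<'E'
G0=(R.from_euler('xyz',[np.pi,0,3.130]),np.array([.6258,.1036,.1416]))
S0=(R.from_euler('z',-.012),np.array([.6237,.1035,.015]))
RT=G0[0].inv()*S0[0]; PT=G0[0].inv().apply(S0[1]-G0[1])   # scanner in tool
L=np.array([.466,-.3033,.0665]); W=np.array([-.0733,0,.1173]); A=np.array([-.9397,0,-.342])
def goal(tilt,az,d):
    Rs=R.from_euler('z',az)*R.from_euler('y',-tilt); a=Rs.apply(A)
    ps=L-d*a-Rs.apply(W); Rt=Rs*RT.inv(); return Rt,ps-Rt.apply(PT),ps,a
E
python3 - <<'E'
from h import *
np.set_printoptions(precision=3,suppress=True)
s=r.state();T=R.from_euler('xyz',s['tool_rot'])
for tilt in(45,55,65):
  Rt,p,ps,a=goal(np.radians(tilt),-.73,.1)
  rv=(T.inv()*Rt).as_rotvec();dp=T.inv().apply(p-s['eef_pos'])*100
  low=[]
  for k in np.linspace(0,1,13):
    Rk=T*R.from_rotvec(k*rv);pk=s['eef_pos']+k*(p-s['eef_pos']);Rs=Rk*RT;o=pk+Rk.apply(PT)
    low.append(min((o+Rs.apply(c))[2] for c in([.018,0,0],[-.018,0,0],[-.085,0,.095],[-.065,0,.14])))
  print(tilt,"tcp",p,"foot",ps,"sight",a,"off",np.degrees(np.arccos(-a[2])),"rv",rv,"dp",dp);print(np.array(low))
E
```

```text
45 tcp [ 0.532 -0.363  0.217] foot [ 0.598 -0.421  0.126] sight [-0.315  0.282 -0.906] off 25.001223601561012 rv [ 0.282 -0.749  0.68 ] dp [  8.748 -46.739   8.368]
[0.174 0.166 0.159 0.152 0.146 0.14  0.135 0.13  0.126 0.122 0.119 0.116
 0.113]
55 tcp [ 0.512 -0.344  0.23 ] foot [ 0.588 -0.413  0.156] sight [-0.193  0.173 -0.966] off 15.0012195088942 rv [ 0.345 -0.916  0.661] dp [ 10.816 -44.93    7.049]
[0.174 0.167 0.161 0.156 0.151 0.147 0.144 0.142 0.141 0.14  0.14  0.14
 0.141]
65 tcp [ 0.49  -0.325  0.238] foot [ 0.575 -0.401  0.183] sight [-0.065  0.058 -0.996] off 5.001199667430216 rv [ 0.407 -1.082  0.637] dp [ 13.026 -42.998   6.226]
[0.174 0.168 0.163 0.158 0.155 0.154 0.153 0.153 0.154 0.156 0.159 0.152
 0.146]
```

>>> {"op": "apply_moves", "data": {
  "steps": [
    {"delta_pos":[0.5,-2.2,0.3],"twist":[0.017,-0.046,0.033],"fingers":0.2},
    {"delta_pos":[1.4,-6,0.9],"twist":[0.046,-0.122,0.088],"fingers":0.2},
    {"delta_pos":[2.5,-10.5,1.6],"twist":[0.08,-0.214,0.154],"fingers":0.2},
    {"delta_pos":[3.6,-15,2.35],"twist":[0.115,-0.305,0.22],"fingers":0.2},
    {"delta_pos":[4.7,-19.5,3.05],"twist":[0.15,-0.397,0.286],"fingers":0.2},
    {"delta_pos":[5.8,-24,3.75],"twist":[0.184,-0.489,0.353],"fingers":0.2},
    {"delta_pos":[6.9,-28.5,4.45],"twist":[0.219,-0.581,0.419],"fingers":0.2},
    {"delta_pos":[7.9,-33,5.15],"twist":[0.253,-0.672,0.485],"fingers":0.2},
    {"delta_pos":[9,-37.4,5.85],"twist":[0.287,-0.762,0.55],"fingers":0.2},
    {"delta_pos":[9.9,-41.1,6.45],"twist":[0.316,-0.838,0.605],"fingers":0.2},
    {"delta_pos":[10.5,-43.7,6.85],"twist":[0.336,-0.891,0.643],"fingers":0.2},
    {"delta_pos":[10.82,-44.93,7.05],"twist":[0.345,-0.916,0.661],"fingers":0.2}
  ]
}}

```text
t: 6.38
eef_pos: [0.5098, -0.3445, 0.2274]
tool_rot: [-3.14, 0.957, 2.41]
contact_force: [0.5, 0.4, -2.1]
width: 0.0477
finger_force: 72.3
```

>>> {"op": "apply_moves", "data": {
  "steps": [
    {"delta_pos":[0,0,0],"twist":[0,0,0],"fingers":0.2},
    {"delta_pos":[0,0,0],"twist":[0,0,0],"fingers":0.2},
    {"delta_pos":[0,0,0],"twist":[0,0,0],"fingers":0.2},
    {"delta_pos":[0,0,0],"twist":[0,0,0],"fingers":0.2}
  ]
}}

```text
t: 6.88
eef_pos: [0.5119, -0.3438, 0.2301]
tool_rot: [-3.14, 0.96, 2.414]
contact_force: [0.0, -0.2, -1.8]
width: 0.0472
finger_force: 72.4
```

```bash
python3 - <<'E'
from h import *
import cv2
st=r.state();print(st['q'],st['eef_pos'],st['width'],st['finger_force'])
Rt,p,ps,a=goal(np.radians(55),-.73,.1); plan(p,Rt.as_euler('xyz'))
T=R.from_euler('xyz',st['tool_rot']);Rs=T*RT;o=st['eef_pos']+T.apply(PT)
def proj(n,P):
    c=r.get_calibration(n);q=R.from_euler('xyz',c['orientation']).inv().apply(P-c['eye']);return q[:2]/q[2]*c['fx']+[c['cx'],c['cy']]
pts={"foot":[0,0,0],"window":W,"headrear":np.array([.0357,0,.157]),"footL":[.018,.015,0],"footR":[.018,-.015,0]}
for n in("scene","top"):
    im=r.capture(n)[:,:,::-1].copy(); cv2.imwrite(f"pics/{n}f.png",im)
    c0=np.round(proj(n,o+Rs.apply(W))).astype(int)-[66,75]; c0=np.clip(c0,0,[508,330])
    k=cv2.convertScaleAbs(cv2.resize(im[c0[1]:c0[1]+150,c0[0]:c0[0]+132],None,fx=3,fy=3,interpolation=cv2.INTER_CUBIC),alpha=1.5)
    for nm,P in pts.items():
        q=(proj(n,o+Rs.apply(P))-c0)*3+1; print(n,nm,np.round(q)); cv2.circle(k,tuple(int(v) for v in q),3,(0,0,255),1)
    q=(proj(n,L)-c0)*3+1; cv2.circle(k,tuple(int(v) for v in q),3,(0,255,0),1)
    if n=="scene":K=k
cv2.imwrite("pics/fin.png",np.hstack([K,k]))
E
```

```text
[-0.72579299 -0.0382456  -0.8026654  -0.15318597 -0.00353094  0.00112451] [ 0.51185802 -0.34382974  0.23010837] 0.04722424343165958 72.36178994178772
dpos cm [-0.02 -0.03  0.02] twist [-0.0001 -0.0004  0.0009]
scene foot [240. 458.]
scene window [198. 225.]
scene headrear [159. 191.]
scene footL [266. 461.]
scene footR [209. 478.]
top foot [349.  52.]
top window [200. 225.]
top headrear [319. 193.]
top footL [353.  20.]
top footR [392.  54.]
```

View pics/fin.png

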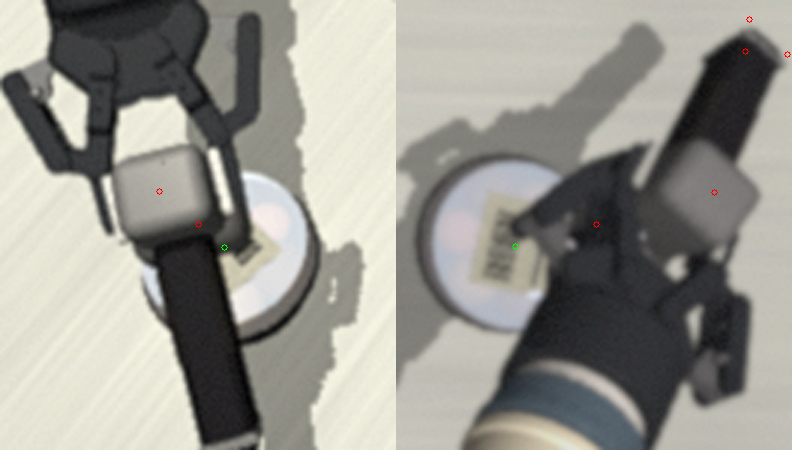

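The head's rear face matches the prediction, but the foot shows a few pixels inside it in both views. I suspect the scanner has swung slightly in the grip, so I'll measure that.

```bash
python3 - <<'E'
import cv2,numpy as np
s=cv2.imread("pics/scenef.png");t=cv2.imread("pics/topf.png")
from h import *
def proj(n,P):
    c=r.get_calibration(n);q=R.from_euler('xyz',c['orientation']).inv().apply(P-c['eye']);return q[:2]/q[2]*c['fx']+[c['cx'],c['cy']]
st=r.state();T=R.from_euler('xyz',st['tool_rot']);Rs=T*RT;o=st['eef_pos']+T.apply(PT)
K=[]
for n,im in(("scene",s),("top",t)):
    c=np.round(proj(n,o+Rs.apply([0,0,.06]))).astype(int);c0=c-[40,58];print(n,c0)
    k=cv2.convertScaleAbs(cv2.resize(im[c0[1]:c0[1]+116,c0[0]:c0[0]+80],None,fx=5,fy=5,interpolation=cv2.INTER_CUBIC),alpha=2)
    for a in(0,.05,.1):
        Rk=T*R.from_euler('y',a)*RT; g=st['eef_pos']-T.apply([0,0,.019]); ok=g+T.apply(R.from_euler('y',a).apply(PT+[0,0,.019]))
        for P in([.018,.015,0],[.018,-.015,0]):
            q=(proj(n,ok+Rk.apply(P))-c0+.5)*5; cv2.circle(k,tuple(int(v) for v in q),3,(0,int(a*2550),255),1)
    K.append(k)
cv2.imwrite("pics/foot.png",np.hstack(K))
E
```

```text
scene [142 321]
top [503 200]
```

View pics/foot.png

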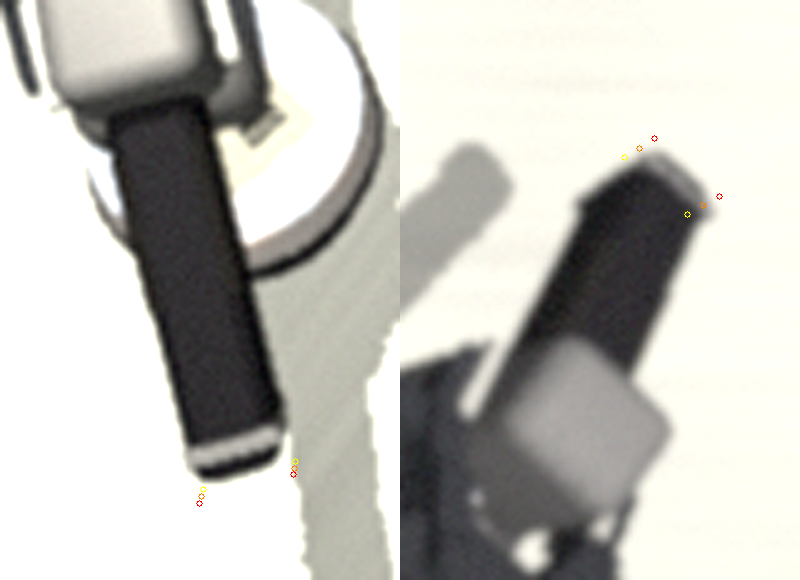

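The foot's edge is only 4–6 mm inside the prediction, part of which is its rounded edge and the calibration error. That puts the aim within about 6 mm, against 25 mm allowed. The window is about 100 mm above the label, nothing else is touched and the arm is still, so I hand in.

```bash
python3 -c "
from workcell import r
print(r.hand_in())"
```

```text
the job is handed in; nothing more can be done
None
```

I handed the job in with the scanner held still, nose down, its window about 100 mm from the tub's label and aimed within roughly 6 mm of its centre by my measurement; nothing else was touched as far as I could see, and no verdict came back.

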